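# Riddle the sweepings and pick off the reel

### The job

Lift the yellow hopper by its bar and swing it right over, past upright, to tip the sweepings onto the bar grate, so that the ball bearing and the cap screw drop through into the pan beneath, and lower the hopper fully down again. Then pick the solder reel that stayed on top of the grate off it and leave it in the orange dish.

Things in the scene. Friction and masses are not known exactly. Their poses are not given: they have to be found in the camera images.
- riddle: Grey steel riddle, fixed on a raised board. Origin: underside, below the hopper's hinge line, mid width; x from hopper to grate, y along the hinge, z up. Open box x 0 to 130 mm, 100 mm wide inside, walls 3 mm, top z 67 mm (60 mm at x = 0), pan floor 4 mm thick. Four 6 mm round bars along x at y = -46.5, -15.5, 15.5, 46.5 mm, 25 mm clear between; bar tops z 55 mm.
- hopper (a joint): Yellow hopper's tilt, rad: 0 level (start), grows as its bar is lifted, stop 1.75; let go it sinks back, or past 1.4 falls to the stop; 0.25 kg. Hinge: riddle's y axis line at x = 0, z = 62 mm. Level it is a tray 84 mm wide inside, x -90 mm to 0, floor top z 65 mm, rim z 88 mm, 3 mm walls on the sides and bar end, open to the grate. Its load is surely out at 1.6 or more.
- hopper_bar (a point): Middle of the hopper's bar: steel, 12 mm round, parallel to the hinge, at x = -131 mm, z = 74 mm of the riddle when level; it turns with the hopper. 60 mm of bar is clear between its two arms, 32 mm clear between it and the hopper's end wall. Axes as the riddle's when level, turning with the hopper.
- solder_reel: Solder reel with blue flanges and white middle, 50 mm across, 30 mm long along its own z, 0.12 kg. Origin: centre of one end face; the middle lies 15 mm along its z. It starts lying flat in the hopper; too big for the grate, it stays on the bars, mostly standing on its rim in a slot near the hopper, its z along the riddle's x, else flat.
- bearing: Ball bearing, 22 mm across, 7 mm thick; origin at the centre of its underside. Starts in the hopper near its open end.
- cap_screw: Dark cap screw, 21 mm long, 9 mm head; origin at the middle of its underside. Starts in the hopper near its open end.
- dish: Square orange dish, fixed on the same plywood board behind the lathe (board top 68 mm above the bench; the lathe, up to 330 mm high, stands between it and the robot), 96 x 96 mm outside, 22 mm high, walls and floor 3 mm thick; origin at the centre of its underside, z up.

How it is judged (in metres and radians):
On the way, in this order (a step that is already met when the one before it is completed fails the run):
1. the hopper's bar end is lifted (value of joint hopper above 0.35 rad), for 0.1 s.
2. the hopper is down again, the reel rests on the grate (value of joint hopper below 0.12 rad and x of solder_reel in the frame of riddle between -0.005 and 0.135 m and y of solder_reel in the frame of riddle between -0.055 and 0.055 m and z of solder_reel in the frame of riddle between 0.035 and 0.12 m and linear speed of solder_reel below 0.03 m/s), for 0.3 s.
At the end, for the whole second after the job is handed in: The reel is at rest within the orange dish, bearing and cap screw lie in the pan under the grate, and the hopper is down (within 0.12 rad) (value of joint hopper below 0.12 rad and x of bearing in the frame of riddle between 0 and 0.13 m and y of bearing in the frame of riddle between -0.05 and 0.05 m and z of bearing in the frame of riddle between -0.005 and 0.035 m and x of cap_screw in the frame of riddle between 0 and 0.13 m and y of cap_screw in the frame of riddle between -0.05 and 0.05 m and z of cap_screw in the frame of riddle between -0.005 and 0.035 m and x of solder_reel in the frame of dish between -0.045 and 0.045 m and y of solder_reel in the frame of dish between -0.045 and 0.045 m and z of solder_reel in the frame of dish between -0.005 and 0.048 m and linear speed of solder_reel below 0.03 m/s); the robot touches nothing.
It also fails if it takes over 67 s, if anything falls off the work surface, if the arm or the gripper's body presses on something with over 40 N, if the wrist force passes 120 N, or if a joint passes its speed limit or range.

### The arm

A 6-joint arm with a two-finger parallel gripper is mounted at the origin on a cart in front of the work surface, level with it; the furniture and walls round the work are solid. World frame = base frame: x ahead of the robot, y to its left, z up, the work surface at z = 0. Lengths are in m, angles in degrees, forces in N, time in s.
With the tool pointing down it reaches from about 0.4 to 0.825 m from the base axis. Payload 7 kg.
Tool frame: the origin (TCP) lies on the centre line of the jaws, within the pads' length; the fingertips stand 19 mm ahead of it and the grasp point (between the pads) is the TCP; z points along the fingers, y is the line along which they close (so a half turn about z gives the same grasp; the last joint's range is limited). The gripper opens to 88 mm and grips with 3 to 60 N. Pads are 19 mm wide; open, the fingers measure 130 mm over their backs; the gripper's body (78 mm by 193 mm) begins 47 mm behind the grasp point.
Start: joints at [-47.951, 20.546, 0.682, 0, -70.136, -16.507], TCP at [0.291, -0.609, 0.246] pointing down, gripper open.
Joint ranges: [-176.03, 176.03], [-82.01, 121.73], [-58.28, 71.71], [-173.87, 95.51], [-174.79, -0.11], [-173.66, 173.66]. Speed limits (degrees/s): [136.94, 136.94, 172.46, 180, 180, 180].

### API

Orientations are given as [roll, pitch, yaw] about the fixed x, y, z axes, in that order (R = Rz(yaw) Ry(pitch) Rx(roll)).
In Python, from plant import * gives the robot as it stands. The module is installed in compiled form; this text tells all that it offers.
- The arm moves only by the tool play_rows, never from a script. Its argument "deltas" is a list of rows, each a list of 6 numbers: the shift along the world's x, y, z scaled (see below), then the turn, a rotation vector about the world's x, y, z scaled (see below). A call has 1 to 10 rows; each row shifts and turns the commanded pose from where the row before left it; what a row does not reach is not made up. The controller multiplies each number of a shift by 800 mm and each number of a turn by 180 degrees. A row lasts 1/10 s, in which the tool goes at most 50 mm and 8.59 degrees, less where a joint would pass 70% of its speed; a pose out of reach is approached as far as the arm can. A call with a number of a shift or a turn outside -1 to 1 is refused whole. A call with a gripper value outside its range is refused whole. "gripper" is the gripper command: -1 is shut, 1 is fully open, values between are in proportion, set as the call begins (left out, the last holds). The fingers move at their own pace and stop on an object; the grip force is fixed at half the most. Time passes only in rows, so rows that do not move let the fingers close. It gives the time, the measured TCP pose, the force, the opening and the grip force at its end, in the units of the state.
- get_obs(): the state, without advancing time (a new reading comes with each control period).
- snapshot(name): name is "scene" or "top" or "wrist"; returns (picture, depth): 480x640x3 uint8, blue, green, red; 480x640 float32, m along the optical axis (not along the pixel's ray), 0 where there is no reading.
- camera_model(name): a dict with "fx", "fy", "cx", "cy" (pixels), "world_to_cam" (4x4, takes a point from world to camera coordinates). Camera axes: x right, y down, z forward; pixel columns grow to the right and rows downward; lengths in m; the calibration is good to about 2 mm. A picture is of the moment at which its call begins: read the wrist's pose just before it. camera_model takes no time and is no camera call; for the wrist camera it gives the pose at the moment of the call.
- close_job(): hands the job in; it is judged then, once.
The state is a dict: "clock": time; "joint_pos": joint angles; "qvel": joint speeds; "tau": joint torques, N m; "tool_pos": TCP position; "orientation": TCP orientation; "force": force on the tool from outside, world axes, zero at the start; "moment": the same for the moment, N m; "opening": finger opening in m; "gripper_force": force on a finger pad.
Only numpy, scipy, OpenCV 4.12 (cv2) and the standard library are available. Lean on these libraries where they do the work, as an engineer would, in place of code of your own. Each camera call takes 0.05 s, during which the arm holds its last target. There are 200 camera calls.

## Working session

There is one attempt and no reset: what is moved stays moved. The work goes in short steps, Python scripts to look and compute and a tool call to move; the robot and the scene stay as the last step left them, time stands still between calls to the robot, and variables do not carry over. Pictures are saved under pics/ and viewed, at most 10 in all, crops included, and the job is handed in when it is done.

Besides the shell and the picture viewer there is one more tool, called after "Request:" as name([rows], argument=value, ...), one row to a line, values as JSON. play_rows: Moves the arm, as the interface text tells. Its arguments: {"type":"object","properties":{"deltas":{"type":"array","items":{"type":"array","items":{"type":"number","minimum":-1,"maximum":1}}},"gripper":{"type":"number"}},"required":["deltas"]}

```bash
mkdir -p pics; cat > h.py <<'E'
from plant import *
import numpy as np, cv2
def cam(n):
    m=camera_model(n); p,d=snapshot(n); return m,p,d
def pts(m,d):
    v,u=np.mgrid[0:480,0:640]
    c=np.stack([(u-m['cx'])/m['fx']*d,(v-m['cy'])/m['fy']*d,d,np.ones_like(d)],-1)
    return (c@np.linalg.inv(np.array(m['world_to_cam'])).T)[...,:3]
E
python3 - <<'E'
from h import *
o=get_obs();print(o)
for n in("scene","top"):
    m,p,d=cam(n);cv2.imwrite(f'pics/{n}0.png',p);P=pts(m,d);np.save(f'{n}0.npy',P)
    print(n,np.linalg.inv(np.array(m['world_to_cam'])).round(3).tolist())
    h=cv2.cvtColor(p,cv2.COLOR_BGR2HSV)
    for nm,lo,hi in(("yel",(22,120,80),(35,255,255)),("ora",(5,150,80),(18,255,255)),("blue",(100,120,50),(130,255,255))):
        k=cv2.inRange(h,lo,hi);nn,l,s,c=cv2.connectedComponentsWithStats(k)
        for i in range(1,nn):
            if s[i,4]>60:
                q=P[(l==i)&(d>0)];print(nm,s[i].tolist(),np.median(q,0).round(3) if len(q) else None,np.percentile(q,[2,98],axis=0).round(3).tolist() if len(q) else'')
E
```

```text
{'clock': 0.0, 'joint_pos': array([-4.79491261e+01,  2.05923874e+01,  6.32246573e-01, -2.23817185e-02,
       -7.01337286e+01, -1.65076269e+01]), 'qvel': array([ 0.01907252,  0.08066982, -0.011231  , -0.03285515, -0.02793703,
        0.03790337]), 'tau': array([ 4.12677355e-04, -5.82720888e+01,  2.93054116e+01,  6.99736789e+00,
        6.74028648e-03, -1.71280631e-04]), 'tool_pos': array([ 0.29085089, -0.60860778,  0.24459318]), 'orientation': array([ 1.79904021e+02, -6.50257179e-03, -1.54464371e+02]), 'force': array([0.28759823, 0.90382732, 0.12818568]), 'moment': array([0.01345171, 0.05658228, 0.0688581 ]), 'gripper_force': 0.0, 'opening': 0.08764951400471122}
scene [[-0.636, -0.505, 0.584, 0.051], [-0.771, 0.393, -0.501, 0.59], [0.023, -0.768, -0.639, 0.692], [0.0, 0.0, 0.0, 1.0]]
yel [293, 263, 21, 15, 89] [0.503 0.215 0.134] [[0.489, 0.206, 0.132], [0.529, 0.221, 0.136]]
ora [333, 181, 55, 41, 1621] [ 0.647 -0.053  0.074] [[0.582, -0.106, 0.07], [0.701, 0.013, 0.092]]
ora [212, 379, 10, 18, 113] [0.473 0.41  0.029] [[0.468, 0.407, 0.009], [0.478, 0.414, 0.048]]
blue [269, 266, 3
[... 165 characters left out ...]
84, 0.968], [0.0, 0.0, 0.0, 1.0]]
yel [494, 106, 31, 31, 363] [ 0.788 -0.209  0.018] [[0.759, -0.232, 0.012], [0.813, -0.18, 0.021]]
yel [222, 246, 18, 17, 78] [0.516 0.293 0.134] [[0.505, 0.279, 0.131], [0.523, 0.304, 0.156]]
yel [258, 256, 14, 17, 73] [0.501 0.238 0.133] [[0.489, 0.229, 0.13], [0.511, 0.246, 0.136]]
yel [253, 270, 23, 20, 126] [0.476 0.237 0.133] [[0.462, 0.223, 0.13], [0.489, 0.255, 0.136]]
yel [232, 280, 17, 25, 100] [0.453 0.275 0.133] [[0.439, 0.265, 0.131], [0.472, 0.287, 0.14]]
ora [398, 146, 79, 77, 3290] [ 0.646 -0.05   0.071] [[0.59, -0.104, 0.068], [0.7, 0.008, 0.091]]
blue [229, 252, 34, 34, 819] [0.489 0.265 0.163] [[0.467, 0.243, 0.135], [0.512, 0.288, 0.166]]
```

View pics/top0.png

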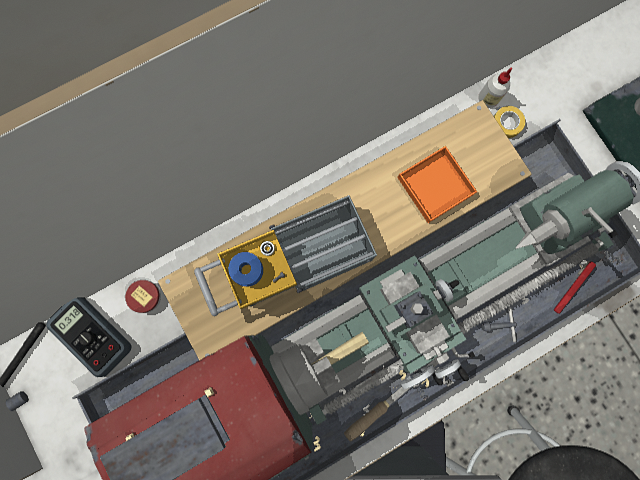

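View pics/scene0.png

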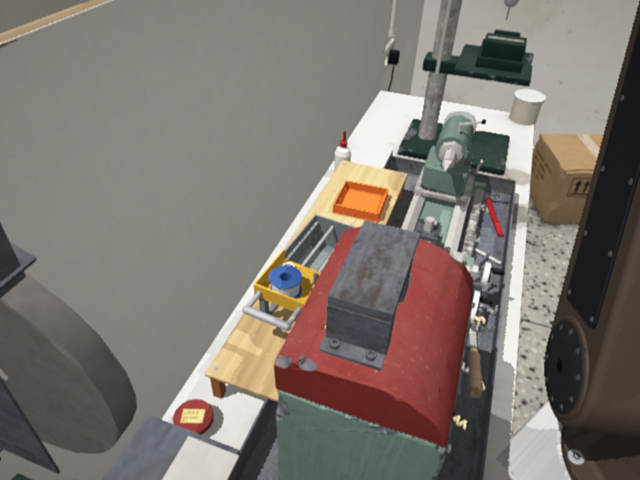

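The top view shows the hopper with the reel at (246,268), the bar at about (206,290), the grate at (325,240) and the dish at (437,185). In the scene view, the red headstock stands between the hopper and the robot.

```bash
python3 - <<'E'
from h import *
P=np.load('top0.npy');p=cv2.imread('pics/top0.png')
g=cv2.resize(p[190:330,180:390],None,fx=3.6,fy=3.6,interpolation=cv2.INTER_CUBIC);cv2.imwrite('pics/crop.png',g)
z=P[...,2]
def rect(mask,nm):
    q=P[mask][:,:2].astype(np.float32)
    r=cv2.minAreaRect(q*1000);print(nm,len(q),r,cv2.boxPoints(r).round(0).tolist())
V,U=np.mgrid[0:480,0:640]
reg=(U>185)&(U<385)&(V>190)&(V<325)
h=cv2.cvtColor(p,cv2.COLOR_BGR2HSV)
# plane region behind the lathe
k=(reg&(z>0.126)&(z<0.139)).astype(np.uint8)
for nm,lo,hi in(("pan/rim/floor",.126,.139),("bar+",.139,.15),("hrim",.151,.159)):
    k=(reg&(z>lo)&(z<hi)).astype(np.uint8);n,l,s,c=cv2.connectedComponentsWithStats(k)
    for i in range(1,n):
        if s[i,4]>40: rect(l==i,nm+str(s[i].tolist()))
hm=cv2.inRange(h,(5,150,80),(18,255,255))>0
rect(hm&(z>.085)&(U>380),"dishrim")
# height grid (max) in 40 mm cells
print("heights cm, cols y .40..-.30")
for x in np.arange(.2,.96,.04):
    print('%.2f'%x,*['%3d'%(100*np.max(z[(abs(P[...,0]-x)<.02)&(abs(P[...,1]-y)<.02)],initial=-.99)) for y in np.arange(.44,-.32,-.04)])
E
```

```text
pan/rim/floor[186, 191, 50, 28, 134] 134 ((596.0302124023438, 327.1849670410156), (2.2796854972839355, 88.4787368774414), 30.04376983642578) [[573.0, 365.0], [617.0, 288.0], [619.0, 289.0], [575.0, 366.0]]
pan/rim/floor[269, 195, 108, 98, 641] 641 ((535.9054565429688, 148.31744384765625), (113.98741912841797, 137.7657470703125), 23.99355697631836) [[456.0, 188.0], [512.0, 62.0], [616.0, 109.0], [560.0, 234.0]]
pan/rim/floor[222, 233, 74, 72, 2123] 2123 ((492.786376953125, 248.830322265625), (82.7056655883789, 90.35948181152344), 23.650949478149414) [[437.0, 274.0], [473.0, 191.0], [549.0, 224.0], [513.0, 307.0]]
pan/rim/floor[241, 264, 10, 10, 81] 81 ((492.4645080566406, 268.2478942871094), (13.996132850646973, 14.363447189331055), 4.507608413696289) [[485.0, 275.0], [486.0, 261.0], [500.0, 262.0], [499.0, 276.0]]
bar+[186, 191, 45, 25, 104] 104 ((595.0811767578125, 328.42218017578125), (2.4215641021728516, 77.71350860595703), 30.133012771606445) [[575.0, 361.0], [614.0, 294.0], [616.0, 295.0], [577.0, 363.0]]
bar+[227, 232, 48, 22, 74] 74 ((532.2640380859375, 260.6065368652344), (1.
[... 1757 characters left out ...]
   7  13  13  13   7   9   9   9   7   7  21  21  21
0.64 -99 -99 -99  62  61  57  56   7   7   7   7   9   7   9   9   7  12  19  21
0.68 -99 -99 -99 -99 -99  57  56  54   7   7   7   9   9   9   7   7   7   1   7
0.72 -99 -99 -99 -99 -99 -99 -99  51  50  47   7   7   9   9   7   7   7   6   4
0.76 -99 -99 -99 -99 -99 -99 -99 -99 -99  45  43  40   7   7   7   7   2   6   6
0.80 -99 -99 -99 -99 -99 -99 -99 -99 -99 -99 -99  39  37  33   7   7   3   2   0
0.84 -99 -99 -99 -99 -99 -99 -99 -99 -99 -99 -99 -99  20  33  30  12   9   0   0
0.88 -99 -99 -99 -99 -99 -99 -99 -99 -99 -99 -99 -99 -99 -99  27  26  23   0   0
0.92 -99 -99 -99 -99 -99 -99 -99 -99 -99 -99 -99 -99 -99 -99 -99 -99  21  19  16
```

View pics/crop.png

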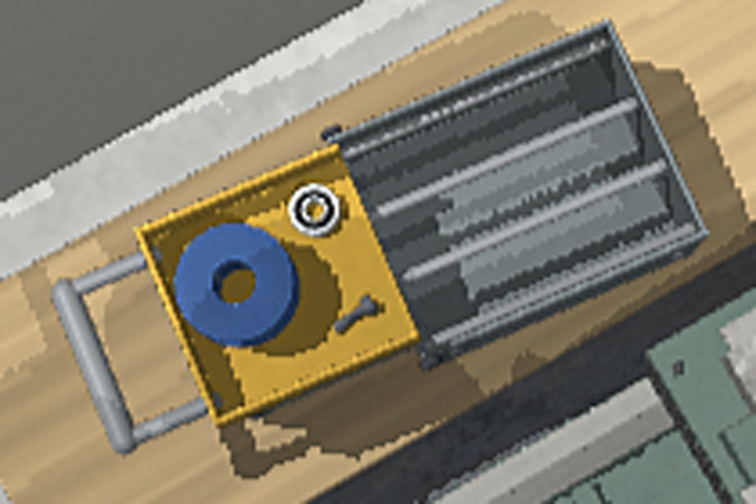

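The crop shows the hopper's yellow floor with the reel at (238,285), the bearing at (313,210) and the cap screw at (358,315). The bar runs from (65,290) to (125,440). The grate is on the right.

```bash
cat >> h.py <<'E'
H=np.array([.5095,.208,.068]);a=np.radians(-66.2)
ex=np.array([np.cos(a),np.sin(a),0]);ey=np.array([-np.sin(a),np.cos(a),0]);Rr=np.stack([ex,ey,[0,0,1]])
def rid(P): return (P-H)@Rr.T
E
python3 - <<'E'
from h import *
P=np.load('top0.npy');S=np.load('scene0.npy')
p=cv2.imread('pics/top0.png');z=P[...,2];V,U=np.mgrid[0:480,0:640]
hm=(cv2.inRange(cv2.cvtColor(p,cv2.COLOR_BGR2HSV),(5,150,80),(18,255,255))>0)&(U>390)&(V<230)&(z>.084)&(z<.1)
r=cv2.minAreaRect((P[hm][:,:2]*1000).astype(np.float32));print('dish',r)
q=rid(P.reshape(-1,3));wz=P.reshape(-1,3)[:,2]
for x0 in range(-220,160,40):
    s=abs(q[:,0]*1000-x0)<20
    hd=q[s&(wz>.16)&(q[:,1]<-.045)&(wz<.9)];wl=q[s&(wz>.2)&(q[:,1]>.06)]
    print(x0,'lathe ymax z>.16',hd[:,1].max(initial=-9).round(3),' z>.25',hd[hd[:,2]>.182][:,1].max(initial=-9).round(3),'wall ymin',wl[:,1].min(initial=9).round(3))
b=rid(P.reshape(-1,3));s=(abs(wz-.147)<.004)&(b[:,0]<-.12)&(b[:,0]>-.15)&(abs(b[:,1])<.05)
print('bar',np.percentile(b[s],[2,50,98],axis=0).round(4).tolist())
S=S.reshape(-1,3);S=S[S[:,2]>.33]
for y in np.arange(-.8,.6,.1):
    t=S[abs(S[:,1]-y)<.05];t=t[(t[:,0]>-.2)&(t[:,0]<1)]
    print(round(y,1),[(round(x,2),round(float(t[abs(t[:,0]-x)<.05][:,2].max()),2)) for x in np.arange(-.1,1,.1) if (abs(t[:,0]-x)<.05).sum()>3])
E
```

```text
dish ((644.8154296875, -47.49607849121094), (96.0414047241211, 97.64908599853516), 31.74517250061035)
-220 lathe ymax z>.16 -0.103  z>.25 -0.103 wall ymin 0.108
-180 lathe ymax z>.16 -0.099  z>.25 -0.099 wall ymin 0.112
-140 lathe ymax z>.16 -0.095  z>.25 -0.095 wall ymin 0.117
-100 lathe ymax z>.16 -0.091  z>.25 -0.091 wall ymin 0.121
-60 lathe ymax z>.16 -0.119  z>.25 -0.119 wall ymin 0.125
-20 lathe ymax z>.16 -0.128  z>.25 -9.0 wall ymin 0.13
20 lathe ymax z>.16 -0.153  z>.25 -9.0 wall ymin 0.134
60 lathe ymax z>.16 -0.15  z>.25 -9.0 wall ymin 0.138
100 lathe ymax z>.16 -0.156  z>.25 -9.0 wall ymin 0.143
140 lathe ymax z>.16 -0.131  z>.25 -9.0 wall ymin 0.147
bar [[-0.1351, -0.0375, 0.0755], [-0.1288, -0.0017, 0.0791], [-0.1215, 0.0366, 0.0823]]
-0.8 []
-0.7 []
-0.6 []
-0.5 [(np.float64(0.7), 0.4), (np.float64(0.8), 0.38)]
-0.4 [(np.float64(0.8), 0.38)]
-0.3 [(np.float64(0.9), 0.38)]
-0.2 [(np.float64(0.9), 0.41)]
-0.1 [(np.float64(0.8), 0.44), (np.float64(0.9), 0.42)]
-0.0 [(np.float64(0.2), 0.54), (np.float64(0.3), 0.56), (np.float64(0.8), 0.46)]
0.1 [(np.float64(0.1), 0.42), (np.float64(0.2), 0.48), (np.float64(0.7), 0.49), (np.float64(0.8), 0.47)]
0.2 [(np.float64(0.6), 0.52), (np.float64(0.7), 0.51)]
0.3 [(np.float64(0.2), 0.38), (np.float64(0.3), 0.38), (np.float64(0.6), 0.54)]
0.4 [(np.float64(0.2), 0.38), (np.float64(0.3), 0.38), (np.float64(0.5), 0.57), (np.float64(0.6), 0.56)]
0.5 [(np.float64(0.2), 0.47), (np.float64(0.5), 0.58)]
```

Request:
play_rows([
  [0,0,0.0625,0,0,0],
  [0,0,0.0625,0,0,0],
  [0,0,0.0625,0,0,0],
  [0.022,0.053,0.011,0,0,0],
  [0.022,0.053,0.011,0,0,0],
  [0.022,0.053,0.011,0,0,0],
  [0.022,0.053,0.011,0,0,0],
  [0.022,0.053,0.011,0,0,0],
  [0.022,0.053,0.011,0,0,0],
  [0.022,0.053,0.011,0,0,0],
], gripper=-0.36)

```text
clock: 1.1
tool_pos: [0.4143, -0.3104, 0.4573]
orientation: [180.0, -0.0, -154.5]
force: [0.5, 0.6, 0.3]
opening: 0.028
gripper_force: 0.0
```

Request:
play_rows([
  [0.022,0.053,0.011,0,0,0],
  [0.022,0.053,0.011,0,0,0],
  [0.022,0.053,0.011,0,0,0],
  [0.022,0.053,0.011,0,0,0],
  [0.022,0.053,0.011,0,0,0],
  [0,0.06,0,0,0,0],
  [0,0.06,0,0,0,0],
  [0,0.06,0,0,0,0],
  [0,0.06,0,0,0,0],
  [0,0.05,0,0,0,0],
])

```text
clock: 2.1
tool_pos: [0.5016, 0.1341, 0.5009]
orientation: [180.0, -0.0, -154.4]
force: [0.9, -1.2, 0.3]
opening: 0.0282
gripper_force: 0.0
```

Request:
play_rows([
  [-0.014,0.06,0,0,0,-0.0097],
  [-0.014,0.06,0,0,0,0],
  [-0.014,0.06,0,0,0,0],
  [-0.014,0.06,0,0,0,0],
  [0,0,-0.0625,0,0,0],
  [0,0,-0.0625,0,0,0],
  [0,0,-0.0625,0,0,0],
  [0,0,-0.04,0,0,0],
  [0,0,0,0,0,0],
])

```text
clock: 3.0
tool_pos: [0.4554, 0.3221, 0.3141]
orientation: [-179.8, -0.5, -156.2]
force: [-0.3, -0.3, 0.6]
opening: 0.0282
gripper_force: 0.0
```

```bash
python3 - <<'E'
from h import *
o=get_obs();print(o['tool_pos'],o['orientation'],o['joint_pos'].round(0))
m,p,d=cam('wrist');cv2.imwrite('pics/w1.png',p);P=pts(m,d);np.save('w1.npy',P)
q=rid(P);s=(abs(q[...,2]-.076)<.008)&(q[...,0]<-.11)&(q[...,0]>-.16)&(abs(q[...,1])<.028)
print(s.sum(),np.percentile(q[s],[2,50,98],axis=0).round(4).tolist())
k=s.astype(np.uint8);r=cv2.minAreaRect((P[s][:,:2]*1000).astype(np.float32));print(r)
E
```

```text
[0.4554353  0.32213459 0.31413041] [-179.8135477    -0.48627689 -156.2193961 ] [  55.    8.   -8.   -0.  -75. -122.]
909 [[-0.1356, -0.0269, 0.0767], [-0.1297, -0.0009, 0.0801], [-0.1247, 0.0267, 0.0821]]
((456.9952697753906, 327.18890380859375), (55.812591552734375, 11.169798851013184), 23.74715232849121)
```

View pics/w1.png

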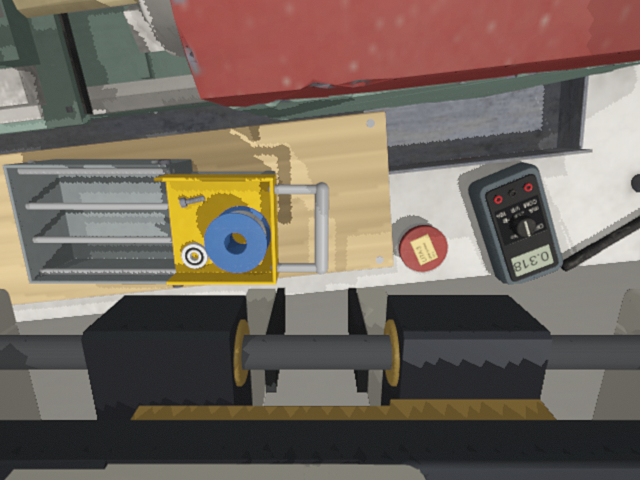

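The wrist view shows the bar at about (322,228) beside the hopper, with the fingers' line passing over it. The measured bar centre is (0.457, 0.327), z about 0.143.

Request:
play_rows([
  [0.002,0.006,-0.05,0,0,0],
  [0,0,-0.06,0,0,0],
  [0,0,-0.06,0,0,0],
  [0,0,-0.0275,0,0,0],
  [0,0,0,0,0,0],
])

```text
clock: 3.55
tool_pos: [0.459, 0.3283, 0.1602]
orientation: [-179.9, -0.1, -156.2]
force: [0.2, -0.2, 0.9]
opening: 0.0282
gripper_force: 0.0
```

Request:
play_rows([
  [-0.002,-0.001,-0.022,0,0,0],
  [0,0,0,0,0,0],
])

```text
clock: 3.75
tool_pos: [0.4581, 0.3286, 0.1451]
orientation: [180.0, 0.1, -156.2]
force: [0.3, -1.0, -0.1]
opening: 0.028
gripper_force: 0.0
```

Request:
play_rows([
  [0,0,0,0,0,0],
  [0,0,0,0,0,0],
  [0,0,0,0,0,0],
  [0,0,0,0,0,0],
], gripper=-1)

```text
clock: 4.15
tool_pos: [0.4587, 0.3275, 0.1455]
orientation: [-179.9, 0.1, -156.2]
force: [3.7, -4.8, 5.5]
opening: 0.0109
gripper_force: 30.0
```

```bash
python3 - <<'E'
from h import *
th=np.radians(np.r_[np.arange(0,96,4.75)])
f=np.radians(174.8)-th;x=.1316*np.cos(f);z=.1316*np.sin(f)
w=np.stack([x*ex[0],x*ex[1],z],1);print(len(w)-1,(np.diff(w,axis=0)/.8).round(4).tolist());print((w[-1]-w[0]).round(4))
E
```

```text
20 [[0.0007, -0.0016, 0.0135], [0.0012, -0.0027, 0.0133], [0.0016, -0.0037, 0.013], [0.002, -0.0046, 0.0127], [0.0025, -0.0056, 0.0122], [0.0029, -0.0065, 0.0116], [0.0032, -0.0073, 0.011], [0.0036, -0.0082, 0.0103], [0.0039, -0.0089, 0.0095], [0.0042, -0.0096, 0.0087], [0.0045, -0.0102, 0.0078], [0.0048, -0.0108, 0.0069], [0.005, -0.0113, 0.0059], [0.0051, -0.0117, 0.0048], [0.0053, -0.012, 0.0037], [0.0054, -0.0122, 0.0026], [0.0055, -0.0124, 0.0015], [0.0055, -0.0125, 0.0004], [0.0055, -0.0125, -0.0007], [0.0055, -0.0124, -0.0019]]
[ 0.0623 -0.1412  0.1176]
```

Request:
play_rows([
  [0.0007,-0.0016,0.0135,0,0,0],
  [0.0012,-0.0027,0.0133,0,0,0],
  [0.0016,-0.0037,0.013,0,0,0],
  [0.002,-0.0046,0.0127,0,0,0],
  [0.0025,-0.0056,0.0122,0,0,0],
  [0.0029,-0.0065,0.0116,0,0,0],
  [0.0032,-0.0073,0.011,0,0,0],
  [0.0036,-0.0082,0.0103,0,0,0],
])

```text
clock: 4.95
tool_pos: [0.4717, 0.2977, 0.2237]
orientation: [179.8, 0.2, -156.2]
force: [-4.1, 8.9, 3.7]
opening: 0.0107
gripper_force: 30.0
```

Request:
play_rows([
  [0.0039,-0.0089,0.0095,0,0,0],
  [0.0042,-0.0096,0.0087,0,0,0],
  [0.0045,-0.0102,0.0078,0,0,0],
  [0.0048,-0.0108,0.0069,0,0,0],
  [0.005,-0.0113,0.0059,0,0,0],
  [0.0051,-0.0117,0.0048,0,0,0],
])

```text
clock: 5.55
tool_pos: [0.494, 0.2471, 0.26]
orientation: [179.8, 0.3, -156.1]
force: [-2.3, 4.4, 8.4]
opening: 0.0109
gripper_force: 30.0
```

Request:
play_rows([
  [0.0053,-0.012,0.0037,0,0,0],
  [0.0054,-0.0122,0.0026,0,0,0],
  [0.0055,-0.0124,0.0015,0,0,0],
  [0.0055,-0.0125,0.0004,0,0,0],
  [0.0055,-0.0125,-0.0007,0,0,0],
  [0.0055,-0.0124,-0.0019,0,0,0],
  [0,0,0,0,0,0],
  [0,0,0,0,0,0],
  [0,0,0,0,0,0],
])

```text
clock: 6.45
tool_pos: [0.5208, 0.186, 0.2622]
orientation: [-180.0, 0.1, -156.2]
force: [3.1, 0.2, 6.4]
opening: 0.0109
gripper_force: 30.0
```

```bash
python3 - <<'E'
from h import *
o=get_obs();print(o['tool_pos'],rid(o['tool_pos']),o['force'],o['moment'],o['opening'])
m,p,d=cam('top');cv2.imwrite('pics/t2f.png',p)
m,s,d=cam('scene');g=np.hstack([cv2.resize(p[150:350,180:400],None,fx=1.8,fy=1.8),cv2.resize(s[200:400,200:420],None,fx=1.8,fy=1.8)]);cv2.imwrite('pics/t2.png',g)
E
```

```text
[0.52080343 0.18595861 0.2621716 ] [0.02472843 0.00144748 0.1941716 ] [3.13724911 0.15936082 6.37760918] [ 0.4926522  -0.93720756  0.04022389] 0.01090953915874303
```

View pics/t2.png

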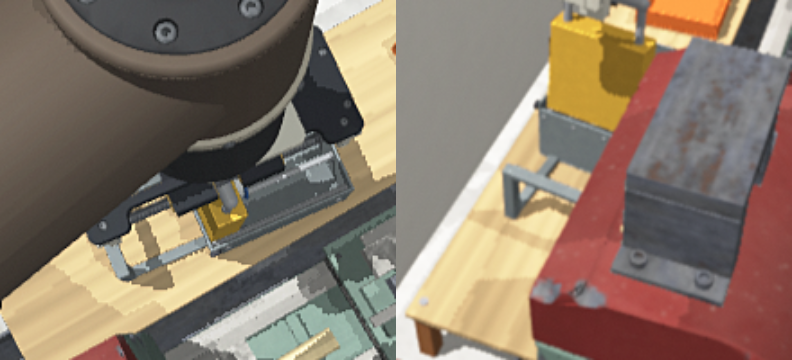

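The left half shows the hopper upright under the gripper, with blue just visible over the grate at (240,190). The right half shows the hopper's underside standing upright. The tilt works out at about 1.66 rad.

Request:
play_rows([
  [-0.0055,0.0124,0.0019,0,0,0],
  [-0.0055,0.0125,0.0007,0,0,0],
  [-0.0055,0.0125,-0.0004,0,0,0],
  [-0.0055,0.0124,-0.0015,0,0,0],
  [-0.0054,0.0122,-0.0026,0,0,0],
  [-0.0053,0.012,-0.0037,0,0,0],
  [-0.0051,0.0117,-0.0048,0,0,0],
  [-0.005,0.0113,-0.0059,0,0,0],
  [-0.0048,0.0108,-0.0069,0,0,0],
  [-0.0045,0.0102,-0.0078,0,0,0],
])

```text
clock: 7.55
tool_pos: [0.4785, 0.2809, 0.236]
orientation: [-179.9, 0.0, -156.2]
force: [6.8, 1.3, 0.7]
opening: 0.0111
gripper_force: 30.0
```

Request:
play_rows([
  [-0.0042,0.0096,-0.0087,0,0,0],
  [-0.0039,0.0089,-0.0095,0,0,0],
  [-0.0036,0.0082,-0.0103,0,0,0],
  [-0.0032,0.0073,-0.011,0,0,0],
  [-0.0029,0.0065,-0.0116,0,0,0],
  [-0.0025,0.0056,-0.0122,0,0,0],
  [-0.002,0.0046,-0.0127,0,0,0],
  [-0.0016,0.0037,-0.013,0,0,0],
  [-0.0012,0.0027,-0.0133,0,0,0],
  [-0.0007,0.0016,-0.0125,0,0,0],
])

```text
clock: 8.55
tool_pos: [0.4581, 0.3273, 0.1444]
orientation: [-179.9, 0.0, -156.2]
force: [-2.6, -12.1, 47.1]
opening: 0.0112
gripper_force: 30.0
```

Request:
play_rows([
  [0,0,0,0,0,0],
  [0,0,0,0,0,0],
])

```text
clock: 8.75
tool_pos: [0.4581, 0.3272, 0.1444]
orientation: [-179.9, 0.0, -156.2]
force: [7.6, -0.9, 2.1]
opening: 0.011
gripper_force: 30.0
```

Request:
play_rows([
  [0,0,0,0,0,0],
  [0,0,0,0,0,0],
  [0,0,0,0,0,0],
], gripper=-0.36)

```text
clock: 9.05
tool_pos: [0.4565, 0.3271, 0.1436]
orientation: [-180.0, -0.1, -156.2]
force: [-0.5, 0.1, -0.2]
opening: 0.0262
gripper_force: 0.0
```

Request:
play_rows([
  [0,0,0.03,0,0,0],
  [0,0,0.06,0,0,0],
  [0,0,0.06,0,0,0],
  [0,0,0.06,0,0,0],
  [0,0,0.02,0,0,0],
  [0.005,-0.012,0,0,0,0],
  [0,0,0,0,0,0],
])

```text
clock: 9.75
tool_pos: [0.461, 0.3173, 0.3278]
orientation: [180.0, -0.1, -156.2]
force: [0.3, 0.3, -0.3]
opening: 0.0277
gripper_force: 0.0
```

```bash
python3 - <<'E'
from h import *
o=get_obs();print(o['tool_pos'],o['orientation'],o['force'])
m,p,d=cam('wrist');cv2.imwrite('pics/w2f.png',p);P=pts(m,d);np.save('w2.npy',P)
h=cv2.cvtColor(p,cv2.COLOR_BGR2HSV);k=cv2.inRange(h,(100,120,50),(130,255,255));n,l,s,c=cv2.connectedComponentsWithStats(k)
for i in range(1,n):
    if s[i,4]>80: q=rid(P[(l==i)&(d>0)]);print(s[i],np.percentile(q,[2,50,98],axis=0).round(3).tolist())
q=rid(P);b=(abs(q[...,2]-.076)<.02)&(q[...,0]<-.115)&(q[...,0]>-.15)&(abs(q[...,1])<.028);print('bar z',np.percentile(q[b],[50,98],axis=0).round(4).tolist())
cv2.imwrite('pics/w2.png',cv2.resize(p[100:330,0:380],None,fx=2,fy=2))
E
```

```text
[0.46098329 0.31727617 0.32782732] [ 1.79987158e+02 -6.32542033e-02 -1.56227738e+02] [ 0.33816916  0.2844519  -0.30087372]
[111 193  23  57 307] [[0.043, -0.022, 0.07], [0.046, -0.004, 0.093], [0.048, 0.025, 0.1]]
[ 144  195   28   57 1221] [[0.015, -0.019, 0.058], [0.017, 0.003, 0.08], [0.023, 0.025, 0.101]]
bar z [[-0.1298, -0.0016, 0.0802], [-0.1246, 0.027, 0.082]]
```

View pics/w2.png

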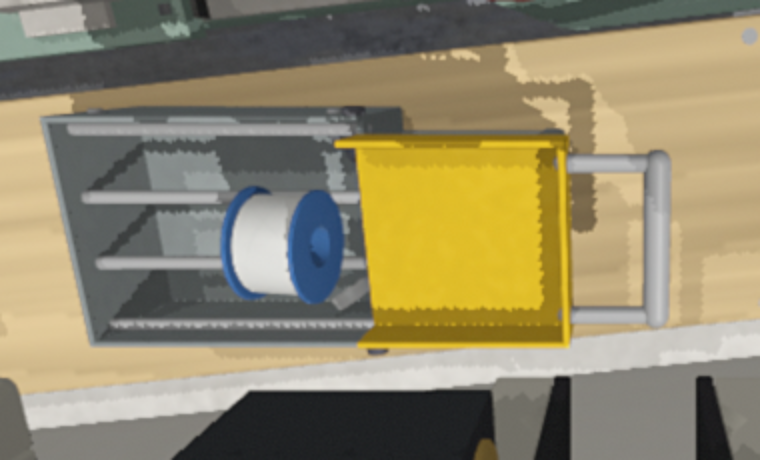

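The wrist crop shows the reel standing on its rim in the middle slot at (285,245), with its axis along the riddle's x. The hopper is level and empty.

Request:
play_rows([
  [0.0194,-0.0431,0,0,0,0],
  [0.0194,-0.0431,0,0,0,0],
  [0.0194,-0.0431,0,0,0,0],
  [0.0194,-0.0431,0,0,0,0],
  [0,0,-0.05,0,0,0],
  [0,0,-0.05,0,0,0],
  [0,0,0,0,0,0],
  [0,0,0,0,0,0],
], gripper=0)

```text
clock: 10.6
tool_pos: [0.5233, 0.18, 0.248]
orientation: [-179.9, -0.2, -156.2]
force: [-0.6, -0.4, 0.7]
opening: 0.0438
gripper_force: 0.0
```

```bash
python3 - <<'E'
from h import *
o=get_obs();print(o['tool_pos'],o['opening'],rid(o['tool_pos']))
m,p,d=cam('wrist');cv2.imwrite('pics/w3f.png',p);P=pts(m,d)
h=cv2.cvtColor(p,cv2.COLOR_BGR2HSV);k=cv2.inRange(h,(100,120,50),(130,255,255));n,l,s,c=cv2.connectedComponentsWithStats(k)
for i in range(1,n):
    if s[i,4]>80: q=rid(P[(l==i)&(d>0)]);print(s[i],np.percentile(q,[2,50,98],axis=0).round(3).tolist())
for n in('top','scene'):
    m,p2,d2=cam(n);Q=rid(pts(m,d2));hh=cv2.cvtColor(p2,cv2.COLOR_BGR2HSV)
    k=(cv2.inRange(hh,(100,120,50),(130,255,255))>0)&(abs(Q[...,1])<.06)&(Q[...,0]>-.02)&(Q[...,0]<.1)
    print(n,k.sum(),np.percentile(Q[k],[2,50,98],axis=0).round(3).tolist() if k.sum() else'')
cv2.imwrite('pics/w3.png',cv2.resize(p,None,fx=1.2,fy=1.2))
E
```

```text
[0.52330052 0.17995766 0.2479543 ] 0.04376318987230403 [0.03122674 0.00131057 0.1799543 ]
[289 211  10  73 280] [[0.044, -0.022, 0.075], [0.047, -0.004, 0.096], [0.048, 0.021, 0.1]]
[333 213   6  74 237] [[0.017, -0.02, 0.082], [0.019, -0.003, 0.098], [0.021, 0.022, 0.102]]
top 49 [[0.016, -0.023, 0.059], [0.018, -0.015, 0.086], [0.047, 0.002, 0.098]]
scene 520 [[0.015, -0.022, 0.056], [0.018, 0.002, 0.077], [0.047, 0.023, 0.099]]
```

View pics/w3.png

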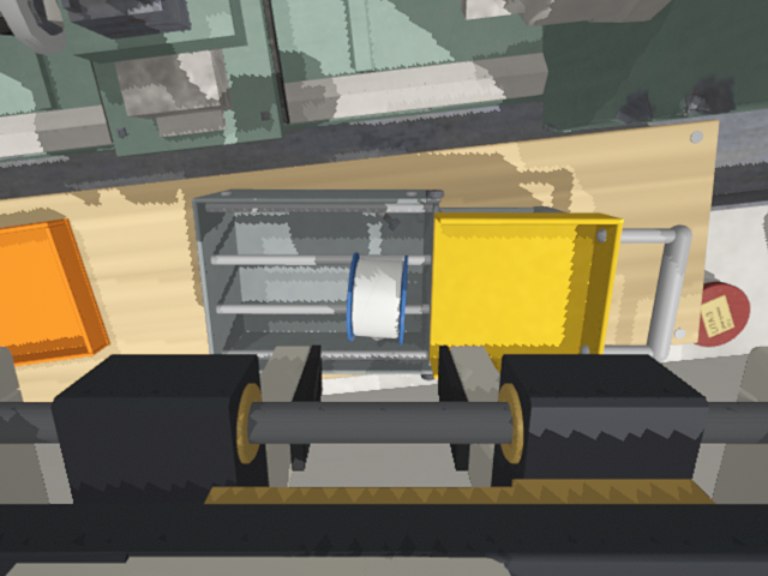

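The reel stands centred under the gripper at (377,297) in the picture. The fingers straddle its two end faces, and the hopper is down.

Request:
play_rows([
  [0.0005,-0.001,-0.05,0,0,0],
  [0,0,-0.045,0,0,0],
  [0,0,-0.0175,0,0,0],
  [0,0,0,0,0,0],
])

```text
clock: 11.15
tool_pos: [0.5234, 0.1795, 0.1576]
orientation: [-180.0, -0.1, -156.2]
force: [0.8, 0.2, 0.3]
opening: 0.0438
gripper_force: 0.0
```

Request:
play_rows([
  [0,0,0,0,0,0],
  [0,0,0,0,0,0],
  [0,0,0,0,0,0],
  [0,0,0,0,0,0],
], gripper=-1)

```text
clock: 11.55
tool_pos: [0.5248, 0.18, 0.1598]
orientation: [180.0, 0.2, -156.2]
force: [-0.3, 0.3, 3.7]
opening: 0.03
gripper_force: 29.7
```

Request:
play_rows([
  [0,0,0.03,0,0,0],
  [0,0,0.05,0,0,0],
  [0,0,0.045,0,0,0],
  [0.025,-0.0474,0,0,0,0.0073],
  [0.025,-0.0474,0,0,0,0.0073],
  [0.025,-0.0474,0,0,0,0.0073],
  [0.025,-0.0474,0,0,0,0.0073],
  [0.025,-0.0474,0,0,0,0.0073],
  [0.025,-0.0474,0,0,0,0.0073],
  [0,0,0,0,0,0],
])

```text
clock: 12.55
tool_pos: [0.645, -0.0523, 0.2574]
orientation: [-180.0, -0.1, -148.5]
force: [-0.2, -0.2, -1.5]
opening: 0.0302
gripper_force: 29.7
```

```bash
python3 - <<'E'
from h import *
o=get_obs();print(o['tool_pos'],o['orientation'],o['opening'],o['gripper_force'])
m,p,d=cam('wrist');P=pts(m,d);cv2.imwrite('pics/w4f.png',p)
m,t,_=cam('top');g=cv2.resize(t[190:300,240:390],None,fx=3,fy=3)
a=cv2.resize(p,(450,338));cv2.imwrite('pics/w4.png',np.vstack([g[:250],a]))
h=cv2.cvtColor(p,cv2.COLOR_BGR2HSV);k=(cv2.inRange(h,(5,150,80),(18,255,255))>0)&(P[...,2]>.085)&(P[...,2]<.1)
print(k.sum(),cv2.minAreaRect((P[k][:,:2]*1000).astype(np.float32)),np.percentile(P[k][:,2],[5,50,95]))
E
```

```text
[ 0.64503529 -0.05228008  0.25739719] [-1.79994007e+02 -8.92759271e-02 -1.48515172e+02] 0.030211310007637448 29.6560774135207
1561 ((646.1463012695312, -47.503334045410156), (95.28484344482422, 96.0321273803711), 32.025543212890625) [0.08633854 0.09072267 0.09203731]
```

View pics/w4.png

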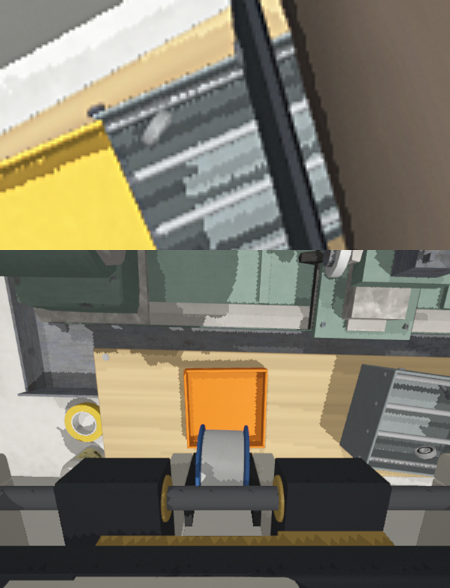

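The top half shows a light elongated object in the slot nearest the wall at (155,125). In the wrist view, the reel is held over the dish at (225,410).

Request:
play_rows([
  [0.001,0.006,-0.05,0,0,0],
  [0,0,-0.05,0,0,0],
  [0,0,-0.05,0,0,0],
  [0,0,-0.022,0,0,0],
  [0,0,-0.004,0,0,0],
  [0,0,0,0,0,0],
])

```text
clock: 13.25
tool_pos: [0.6447, -0.0424, 0.1179]
orientation: [-180.0, -0.0, -148.2]
force: [0.1, 0.9, -0.9]
opening: 0.0302
gripper_force: 29.7
```

Request:
play_rows([
  [0,0,-0.002,0,0,0],
  [0,0,0,0,0,0],
])

```text
clock: 13.45
tool_pos: [0.6455, -0.0429, 0.1176]
orientation: [-179.9, 0.1, -148.3]
force: [0.2, -1.3, -0.8]
opening: 0.0302
gripper_force: 29.7
```

Request:
play_rows([
  [0,-0.005,-0.003,0,0,0],
  [0,0,-0.002,0,0,0],
  [0,0,0,0,0,0],
])

```text
clock: 13.75
tool_pos: [0.6452, -0.0476, 0.113]
orientation: [-179.9, 0.1, -148.3]
force: [-1.6, -0.4, 3.6]
opening: 0.0298
gripper_force: 29.7
```

Request:
play_rows([
  [0,0,-0.002,0,0,0],
  [0,0,0,0,0,0],
])

```text
clock: 13.95
tool_pos: [0.6454, -0.0476, 0.1126]
orientation: [-179.9, 0.1, -148.3]
force: [-3.9, 0.4, 12.5]
opening: 0.0302
gripper_force: 29.8
```

Contact. Release, retreat and look.

Request:
play_rows([
  [0,0,0.001,0,0,0],
  [0,0,0,0,0,0],
  [0,0,0,0,0,0],
  [0,0,0,0,0,0],
], gripper=-0.07)

```text
clock: 14.35
tool_pos: [0.6446, -0.0473, 0.1108]
orientation: [180.0, -0.0, -148.3]
force: [0.4, -0.0, 0.6]
opening: 0.0404
gripper_force: 0.0
```

Request:
play_rows([
  [0,0,0.03,0,0,0],
  [0,0,0.06,0,0,0],
  [0,0,0.06,0,0,0],
  [0,0,0.06,0,0,0],
  [0,0,0.06,0,0,0],
  [-0.02,-0.055,0.02,0,0,0],
  [-0.02,-0.055,0.02,0,0,0],
  [-0.02,-0.055,0.02,0,0,0],
  [-0.02,-0.055,0,0,0,0],
  [-0.02,-0.055,0,0,0,0],
])

```text
clock: 15.35
tool_pos: [0.564, -0.2688, 0.3758]
orientation: [-180.0, 0.1, -148.3]
force: [0.3, -0.9, -0.7]
opening: 0.0406
gripper_force: 0.0
```

```bash
python3 - <<'E'
from h import *
m,p,d=cam('top');P=pts(m,d);cv2.imwrite('pics/t5f.png',p)
h=cv2.cvtColor(p,cv2.COLOR_BGR2HSV);k=(cv2.inRange(h,(100,120,50),(130,255,255))>0)&(P[...,2]>.06)&(P[...,1]>-.13)
print('reel',k.sum(),np.percentile(P[k],[2,50,98],axis=0).round(3).tolist() if k.any() else '')
m,s,_=cam('scene')
a=cv2.resize(p[185:300,260:390],None,fx=4.5,fy=4.5,interpolation=cv2.INTER_CUBIC)[:400];b=cv2.resize(p[130:240,380:500],(200,184));c=cv2.resize(s[160:280,260:410],(200,160))
z=np.zeros((400,200,3),np.uint8);z[:184]=b;z[200:360]=c
cv2.imwrite('pics/t5.png',np.hstack([a,z]))
E
```

```text
reel 348 [[0.613, -0.074, 0.075], [0.634, -0.042, 0.1], [0.663, -0.027, 0.119]]
```

View pics/t5.png

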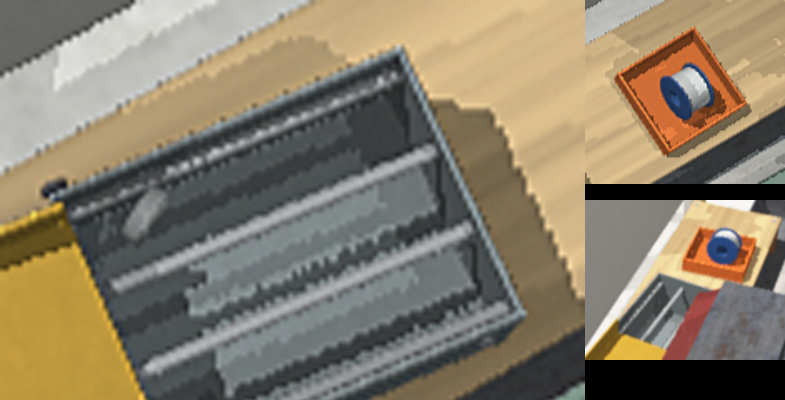

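The reel stands in the dish (right insets, about (687,93)). One light object lies below the outer slot at (145,210). The depth will show how high it sits and where the other piece is.

```bash
python3 - <<'E'
from h import *
for n in('top','scene'):
    m,p,d=cam(n);q=rid(pts(m,d))
    ins=(q[...,0]>0.003)&(q[...,0]<.127)&(abs(q[...,1])<.048)&(d>0)
    print(n,'floor',np.median(q[ins&(q[...,2]<.012)][:,2]))
    k=(ins&(q[...,2]>.0085)&(q[...,2]<.045)).astype(np.uint8);nn,l,s,c=cv2.connectedComponentsWithStats(k)
    for i in range(1,nn):
        if s[i,4]>6: w=q[l==i];print(s[i].tolist(),np.percentile(w,[3,50,97],axis=0).round(3).tolist(),p[l==i].mean(0).round(0))
E
```

```text
top floor 0.004043629085830058
[287, 227, 11, 12, 60] [[0.019, 0.035, 0.009], [0.027, 0.042, 0.021], [0.038, 0.047, 0.026]] [123. 123. 120.]
[304, 272, 9, 5, 30] [[0.018, -0.038, 0.009], [0.024, -0.033, 0.011], [0.03, -0.028, 0.014]] [54. 51. 49.]
scene floor 0.004955516680099359
[302, 247, 5, 5, 7] [[0.077, 0.047, 0.017], [0.085, 0.048, 0.023], [0.093, 0.048, 0.024]] [72. 72. 68.]
[294, 253, 5, 4, 8] [[0.047, 0.048, 0.025], [0.054, 0.048, 0.032], [0.061, 0.048, 0.036]] [73. 72. 68.]
```

Request:
play_rows([
  [0,0.06,0,0,0,0],
  [0,0.06,0,0,0,0],
  [0,0.06,0,0,0,0],
  [0,0.06,0,0,0,0],
  [0,0.06,0,0,0,0],
  [0,0.06,0,0,0,0],
  [-0.01,0.06,0,0,0,0],
  [-0.02,0.06,0,0,0,0],
  [-0.02,0.06,0,0,0,0],
  [0,0,0,0,0,0],
])

```text
clock: 16.55
tool_pos: [0.5231, 0.1697, 0.3748]
orientation: [179.9, 0.0, -147.9]
force: [0.1, 0.7, -0.5]
opening: 0.0405
gripper_force: 0.0
```

```bash
python3 - <<'E'
from h import *
print(get_obs()['tool_pos'])
m,p,d=cam('wrist');q=rid(pts(m,d));cv2.imwrite('pics/w6f.png',p)
ins=(q[...,0]>0.003)&(q[...,0]<.127)&(abs(q[...,1])<.05)&(q[...,2]>-.01)&(q[...,2]<.07)
v,u=np.where(ins);print(u.min(),u.max(),v.min(),v.max())
print('floor',np.median(q[ins&(q[...,2]<.012)][:,2]))
k=(ins&(abs(q[...,1])<.047)&(q[...,2]>.0085)&(q[...,2]<.045)).astype(np.uint8);nn,l,s,c=cv2.connectedComponentsWithStats(k)
for i in range(1,nn):
    if s[i,4]>6: w=q[l==i];print(s[i].tolist(),np.percentile(w,[3,50,97],axis=0).round(3).tolist(),p[l==i].mean(0).round(0))
g=p[v.min()-5:v.max()+5,max(u.min()-5,0):u.max()+5];f=min(780/g.shape[1],590/g.shape[0]);g=cv2.convertScaleAbs(cv2.resize(g,None,fx=f,fy=f,interpolation=cv2.INTER_CUBIC),alpha=1.5);cv2.imwrite('pics/w6.png',g)
E
```

```text
[0.52307475 0.16967292 0.37479552]
230 361 146 256
floor 0.005273126684047946
[326, 167, 15, 13, 73] [[0.019, -0.037, 0.009], [0.025, -0.031, 0.011], [0.033, -0.026, 0.015]] [84. 81. 80.]
[312, 231, 18, 11, 122] [[0.02, 0.037, 0.01], [0.027, 0.042, 0.021], [0.037, 0.047, 0.026]] [151. 152. 152.]
```

View pics/w6.png

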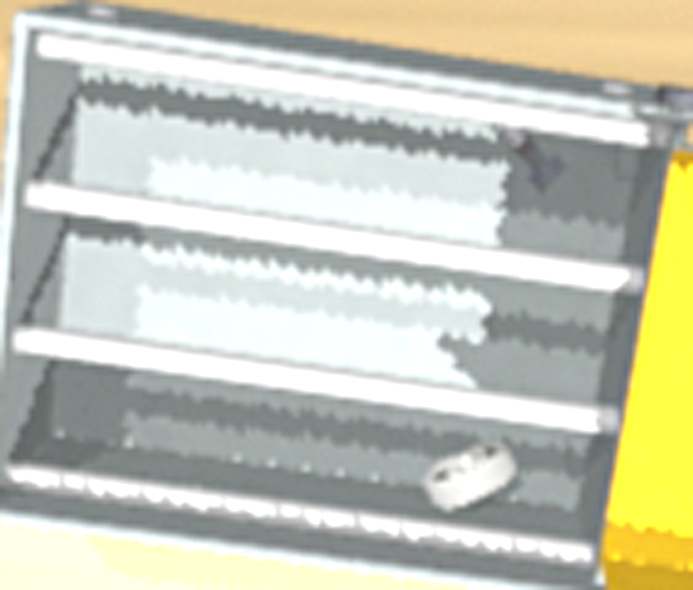

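The cap screw at (540,165) and the bearing at (470,475) both lie in the pan, at z of about 11 mm and 26 mm at most. The reel is in the dish, the hopper is down and the robot is clear, so I am handing in.

```bash
python3 -c "
from plant import *
print(close_job())"
```

```text
the job is handed in; nothing more can be done
None
```

I handed in the job at about 17 s on the robot clock, with no verdict returned: my last camera checks showed the hopper tipped and back down, the bearing and cap screw in the pan, and the reel standing in the orange dish.

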